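Set the specimen tray on the ratchet lift and raise it three clicks

ROBOT

A 6-joint arm with a two-finger parallel gripper is mounted at the origin on the work surface. World frame = base frame: x ahead of the robot, y to its left, z up, the work surface at z = 0. Lengths are in m, angles in rad, forces in N, time in s.
With the tool pointing down it reaches from about 0.275 to 0.825 m from the base axis. Payload 4.9 kg.
Tool frame: the origin (TCP) lies on the centre line of the jaws, within the pads' length; the fingertips stand finger_overhang ahead of it and the grasp point (between the pads) lies 2 mm behind it (finger_overhang is the distance from the TCP to the fingertips, in m); z points along the fingers, y is the direction in which the jaws open and shut (so a half turn about z gives the same grasp; the last joint's range is limited). The gripper opens to 85 mm and grips with 20 to 120 N. Pads are 22 mm wide; open, the fingers measure 114 mm over their backs; the gripper's body (76 mm by 85 mm) begins 54 mm behind the grasp point. The pads swing forward as they close: fully open they stand 13 mm farther back than shut.
Start: joints at [-1.375, 0.326, -0.193, 1.052, 0, 1.437], TCP at [0.178, -0.52, 0.248] pointing down, gripper open.
Joint ranges: [-2.65, 2.65], [-0.97, 1.79], [-1.3, 1.35], [-1.93, 2.1], [-1.47, 1.37], [-3.14, 3.14]. Speed limits (rad/s): [2.57, 2.57, 3.14, 3.14, 3.14, 3.14].

INTERFACE

Orientations are given as a unit quaternion [w, x, y, z].
In Python, from workcell import state, grab_frame, close_job, finger_overhang gives the robot as it stands. The module is installed in compiled form; this text tells all that it offers.
- The arm moves only by the tool jog_arm, never from a script. Its argument "deltas" is a list of rows, each an object of numbers: "jaw": the gripper's target within -1 to 1 (fully open at 1, half-way at 0, shut at -1); "dx", "dy", "dz": the shift along the tool's x, y, z in units of 0.15 m (1.0 is 0.15 m); "rx", "ry", "rz": the turn, a rotation vector about the tool's x, y, z in units of 360 degrees (1.0 is 360 degrees). A call has exactly 5 rows; each row is the pose to reach, as a shift and turn from the pose measured when the call began, along the tool's axes at that moment, turning the shorter way round; what a row does not reach only later rows make up. A row lasts 1/10 s, in which the tool goes at most 50 mm and 8.59 degrees, less where a joint would pass 70% of its speed; a pose out of reach is approached as far as the arm can. A call with a number of a shift or a turn outside -1 to 1 is refused whole. A call with a gripper value outside its range is refused whole. The fingers move at their own pace and stop on an object; "newtons" is the grip in N (left out, the last holds). Time passes only in rows, so rows that repeat a pose let the fingers close, or fill a call up. It gives the time, the measured TCP pose, the force and the opening at its end, in the units of the state.
- state(): the state, without advancing time (a new reading comes with each control period).
- grab_frame(name): name is "side" or "top" or "wrist"; returns a dict with "frame" (420x560x3 uint8, red, green, blue), "z_map" (420x560 float32, m along the optical axis (not along the pixel's ray), 0 where there is no reading), "fov_y" (degrees; the focal length in pixels is half the picture's height over the tangent of half this angle, whatever the lens; pixels are square), "cx", "cy" (the principal point, pixels), "R" (3x3) and "t" (3): a world point X has camera coordinates R X + t; the wrist camera has in their place "tool_from_camera" (4x4, takes a point from camera to tool coordinates, whose origin is the TCP and whose axes are the flange's). Camera axes: x right, y down, z forward; pixel columns grow to the right and rows downward; lengths in m; the calibration is good to about 2 mm. A picture is of the moment at which its call begins: read the wrist's pose just before it.
- close_job(): hands the job in, once; it reports no verdict.
The state is a dict: "time": time; "joint_pos": joint angles; "qd": joint speeds; "joint_efforts": joint torques, N m; "eef_pos": TCP position; "tcp_rot": TCP orientation; "ft_force": force on the tool from outside, world axes, zero at the start; "ft_torque": the same for the moment, N m; "opening": finger opening in m.
Only numpy, scipy, OpenCV 4.12 (cv2) and the standard library are available. Lean on these libraries where they do the work, as an engineer would, in place of code of your own. Each camera call takes 0.05 s, during which the arm holds its last target. There are 200 camera calls.

TASK

Pick up the steel tray with the two standing concrete cores by its bridge handle, carry it level so that the cores stay standing in it, set it down squarely on the middle of the lift's platform and let go. Then swing the lift's ratchet lever by its upright grip counter-clockwise (seen from above) exactly three clicks, until the pawl has dropped behind the third tooth - you feel each click as the resistance builds up and then lets go; it cannot be taken back, so do not go on to a fourth. Finish there still holding the grip, and leave the bottle, the bowl and the brass weight where they are.

Things in the scene. Friction and masses are not known exactly. Their poses are not given: they have to be found in the camera images.
- tray_center (a point): Centre of the loose open steel tray, half-way up its overall height of 90 mm, 45 mm above its underside. Tray 110 (its x) x 90 (its y) mm, walls 24 mm high and 3 mm thick, floor 3 mm, about 0.3 kg; its z points up. A flat bridge handle runs over its middle from end to end along its x axis.
- tray_grip (a point): Middle of the tray's bridge handle: a square bar 12 mm wide (tray y) and 12 mm high, running along the tray's x, its clear length about 100 mm; its centre is 84 mm above the tray's underside. The cores' tops are 43 mm below it.
- tray: The same tray; origin at the centre of its underside.
- core0_center (a point): Centre of a concrete core standing loose in the tray under the handle: cylinder 26 mm across, 38 mm high, about 45 g. Its z is its own axis.
- core1_center (a point): Centre of the other, equal core in the tray.
- platform_top (a point): Centre of the top of the lift's flat platform, 120 mm (its x) by 100 mm (its y), about 52 mm above the table at the start; it rises 30 mm per rad of the lever (9 mm a click). The whole fixed lift has the same yaw. On its +x side, from 80 to 170 mm off its centre, stands a fixed roller deck 85 mm high, which the platform is about level with after three clicks.
- platform: The lift's platform as a body, with the same axes; origin 3 mm below platform_top.
- lever_grip (a point): Centre of the lever's upright black grip, a round post 20 mm across standing on the arm's end from 93 to 141 mm above the table; this point is 118 mm above the table. It turns freely on its own upright axis, so it can be gripped from above from any side.
- pivot (a point): Point on the vertical axis about which the lever turns, at the same height as lever_grip and 110 mm away from it. It is fixed on the station 20 mm to the -x and 180 mm to the -y side of the platform's centre (station's axes).
- lever (a joint): Lever angle, rad, growing counter-clockwise seen from above. Starts at 0 to 0.15, before the first tooth. The pawl has dropped behind a tooth at about 0.46, 0.76, 1.06 and 1.36 and then bars turning back by more than about 0.03. From the pivot the grip lies in the platform's -x direction turned by -0.35 rad plus this angle. 1.1 to 1.2 is well between the third and the fourth click.
- handgrip: The same upright grip as a body, a free-turning sleeve on the lever arm's end; origin at its foot, 93 mm above the table. Swinging it takes about 4 N, rising to about 9 N for some 0.15 rad as the pawl climbs a tooth; this lets go (briefly below 0) about 0.07 rad before the pawl has dropped. Read while standing still, it is about 0.5 N, 5 N and -1 N, with friction gone.
- wash_bottle: Bystander: white plastic bottle, 64 mm across, 160 mm high; origin under its centre.
- mix_bowl: Bystander: steel bowl, 120 mm across, 55 mm high; origin under its centre.
- weight: Bystander: brass balance weight with a knob, 40 mm across, 57 mm high; origin under its centre.
Not all that is in view belongs to the job. Leave any blue look-alike of the tray alone.

How it is judged:
By the outcome, as a careful person would: the job done as asked, in the order asked, and still so for the second after the job is handed in, while the arm keeps its last pose, push and grip.
It also fails if it takes over 72 s, if anything falls off the work surface, if the arm or the gripper's body presses on something with over 40 N, if the wrist force passes 120 N, or if a joint passes its speed limit or range.

## Working session

There is one attempt and no reset: what is moved stays moved. The work goes in short steps, Python scripts to look and compute and a tool call to move; the robot and the scene stay as the last step left them, time stands still between calls to the robot, and variables do not carry over. Pictures are saved under pics/ and viewed, about 8 in all and at most 12, crops included, and the job is handed in when it is done.

Besides the shell and the picture viewer there is one more tool, called after "Emit:" as name([rows], argument=value, ...), one row to a line, values as JSON. jog_arm: Moves the arm, as the interface text tells. Its arguments: {"type":"object","properties":{"deltas":{"type":"array","items":{"type":"object","properties":{"jaw":{"type":"number"},"dx":{"type":"number","minimum":-1,"maximum":1},"dy":{"type":"number","minimum":-1,"maximum":1},"dz":{"type":"number","minimum":-1,"maximum":1},"rx":{"type":"number","minimum":-1,"maximum":1},"ry":{"type":"number","minimum":-1,"maximum":1},"rz":{"type":"number","minimum":-1,"maximum":1}}}},"newtons":{"type":"number"}},"required":["deltas"]}

```bash
mkdir -p pics; cat > h.py <<'E'
import numpy as np, cv2
from workcell import state, grab_frame, close_job, finger_overhang
from scipy.spatial.transform import Rotation as Ro
def grab(n):
    s=state(); g=grab_frame(n); g['s']=s
    if n=='wrist':
        T=np.array(g['tool_from_camera']); q=s['tcp_rot']; Rt=Ro.from_quat([q[1],q[2],q[3],q[0]]).as_matrix()
        Rc=Rt@T[:3,:3]; c=Rt@T[:3,3]+np.array(s['eef_pos'])
    else:
        R=np.array(g['R']); Rc=R.T; c=-R.T@np.array(g['t'])
    g['Rc'],g['c']=Rc,c; g['f']=210/np.tan(np.radians(g['fov_y'])/2); return g
def cloud(g):
    z=g['z_map']; v,u=np.mgrid[:420,:560]
    P=np.stack([(u-g['cx'])/g['f']*z,(v-g['cy'])/g['f']*z,z],-1)
    W=P@g['Rc'].T+g['c']; W[z==0]=np.nan; return W
def ray(g,u,v,h):
    d=g['Rc']@np.array([(u-g['cx'])/g['f'],(v-g['cy'])/g['f'],1]); return g['c']+d*(h-g['c'][2])/d[2]
def save(g,n,crop=None,k=1):
    im=g['frame'][...,::-1]
    if crop: im=im[crop[1]:crop[3],crop[0]:crop[2]]
    cv2.imwrite('pics/'+n,cv2.resize(im,None,fx=k,fy=k,interpolation=cv2.INTER_CUBIC))
E
python3 - <<'E'
from h import *
import pickle
d={n:grab(n) for n in('top','side')}
pickle.dump(d,open('d.pkl','wb'))
for n in d: save(d[n],n+'.png',k=1.4); print(n,d[n]['c'],d[n]['f'],(d[n]['z_map']>0).mean())
s=state(); print(s, finger_overhang if not callable(finger_overhang) else finger_overhang())
E
```

```text
top [ 0.33465195 -0.02226107  1.22375437] 466.6810423477968 0.9959778911564626
side [0.18377781 0.64957455 0.98623285] 486.2807936246003 0.9961394557823129
{'time': 0.1, 'joint_pos': array([-1.37520786e+00,  3.26867357e-01, -1.93465515e-01,  1.05202704e+00,
       -1.25499664e-05,  1.43659788e+00]), 'qd': array([ 5.36874569e-04, -1.77412067e-03,  1.55170371e-03, -6.03923485e-04,
       -7.06553112e-05, -4.10192181e-04]), 'joint_efforts': array([ 4.45117994e-04, -4.44239974e+01,  2.63037783e+01,  7.90392514e-03,
       -1.53904266e-04, -3.52788774e-06]), 'eef_pos': array([ 0.17802374, -0.51986756,  0.24758842]), 'tcp_rot': array([-7.81232117e-04,  9.86435548e-01,  1.64147188e-01, -3.02654006e-05]), 'ft_force': array([-0.28315221, -0.96443229, -0.52295434]), 'ft_torque': array([ 0.05975805, -0.00560837,  0.0115993 ]), 'opening': 0.0852923576205356} 0.017
```

View pics/top.png

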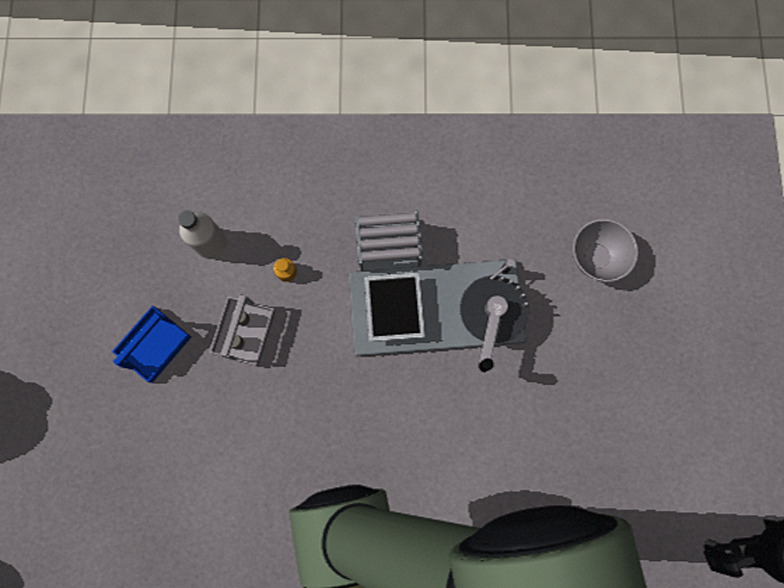

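View pics/side.png

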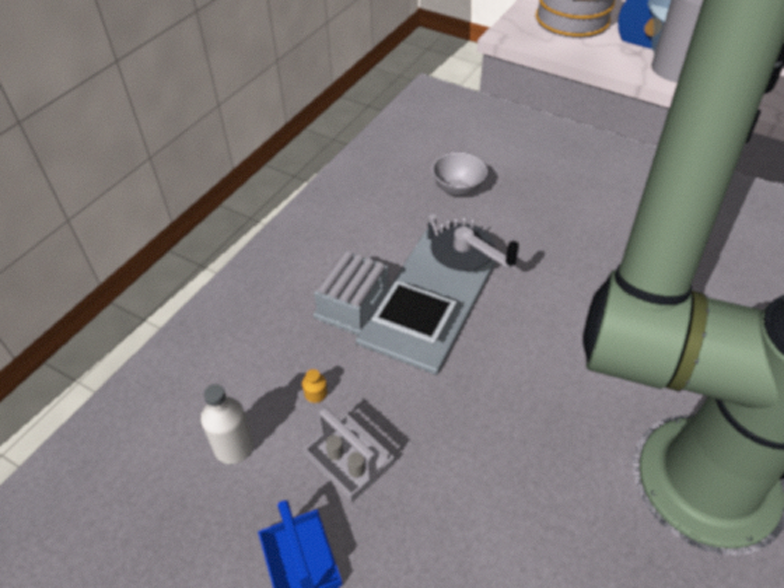

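The top view (pixels at 1.4x) shows:
- Steel tray with two cores at (243,330). It is grey, with cores at (244,317) and (237,342) under the bridge, so it is the one meant.
- Blue look-alike at (150,345), empty, so left alone.
- Platform (395,307), lever pivot (497,307), black grip (487,365), roller deck (390,238).
- Bottle (198,232), weight (284,269), bowl (605,250).

The side view agrees.

```bash
python3 - <<'E'
from h import *
import pickle
d=pickle.load(open('d.pkl','rb'))
for n,bx in(('top',(145,205,215,265)),('side',(210,285,300,360))):
    g=d[n]; W=cloud(g); x0,y0,x1,y1=bx
    p=W[y0:y1,x0:x1].reshape(-1,3); f=g['frame'][y0:y1,x0:x1].reshape(-1,3).astype(int)
    grey=(f.max(1)-f.min(1)<60)
    h=p[(p[:,2]>.078)&(p[:,2]<.098)&grey]
    r=cv2.minAreaRect(h[:,:2].astype(np.float32)); print(n,'handle',len(h),h.mean(0),r)
    w=p[(p[:,2]>.012)&(p[:,2]<.1)&grey]; r=cv2.minAreaRect(w[:,:2].astype(np.float32)); print('tray all',r)
g=d['top'];W=cloud(g)
# platform: bright frame
im=cv2.cvtColor(g['frame'],cv2.COLOR_RGB2GRAY)
for n in('top','side'):
    g=d[n];W=cloud(g);b=(g['frame'].min(2)<40)&(g['frame'].max(2)<60)
    m=b&(np.abs(W[...,2]-.052)<.012)
    k,l,st,ce=cv2.connectedComponentsWithStats(m.astype(np.uint8))
    for i in range(1,k):
        if st[i,4]>300:
            q=W[l==i]; print(n,'dark',st[i],np.median(q,0),cv2.minAreaRect(q[:,:2].astype(np.float32)))
    m=b&(W[...,2]>.095)&(W[...,2]<.15)&(W[...,0]>.2)
    k,l,st,ce=cv2.connectedComponentsWithStats(m.astype(np.uint8))
    for i in range(1,k):
        if st[i,4]>30:
            q=W[l==i]; print(n,'grip',st[i],np.median(q,0),q.min(0),q.max(0))
g=d['top'];print('pivot px ray',ray(g,497/1.4,307/1.4,.1),'grip',ray(g,486/1.4,365/1.4,.141), 'plat',ray(g,395/1.4,307/1.4,.052),'pl corners',[ray(g,u/1.4,v/1.4,.052)[:2].round(3) for u,v in((366,278),(419,274),(424,338),(370,342))])
print('bystanders',[ray(g,u/1.4,v/1.4,h)[:2].round(3) for u,v,h in((188,219,.16),(282,265,.05),(605,250,.05),(390,238,.085))])
E
```

```text
top handle 259 [0.50333193 0.24705559 0.08833755] ((0.5033851861953735, 0.24676421284675598), (0.01595642976462841, 0.11017308384180069), 75.63818359375)
tray all ((0.5041143894195557, 0.2477932572364807), (0.09116338193416595, 0.11103051155805588), 74.62252807617188)
side handle 349 [0.49793618 0.25075917 0.08823309] ((0.5011445879936218, 0.24965256452560425), (0.01626407727599144, 0.1104949340224266), 76.0986328125)
tray all ((0.501215398311615, 0.24837318062782288), (0.0915803387761116, 0.11372777819633484), 74.3966064453125)
top dark [ 264  198   36   42 1273] [ 0.5428497  -0.03547094  0.05356577] ((0.5438265204429626, -0.0362582728266716), (0.10244788974523544, 0.08276268094778061), 4.687358379364014)
top grip [342 256  10  10  72] [ 0.43081805 -0.18737352  0.1402577 ] [ 0.42261637 -0.19694831  0.0974666 ] [ 0.44063811 -0.17876572  0.14455602]
side dark [272 205  48  34 919] [ 0.54059217 -0.0323697   0.0535    ] ((0.5420103669166565, -0.03407439589500427), (0.09728635847568512, 0.07955891638994217), 4.954814910888672)
side grip [362 173   8  16  99] [ 0.4271774  -0.18096131  0.12463487] [ 0.41911556 -0.19062533  0.09817026] [ 0.43726763 -0.17589782  0.14426378]
pivot px ray [ 0.53396268 -0.21578221  0.1       ] grip [ 0.4293089 -0.1874205  0.141    ] plat [ 0.54228145 -0.03836577  0.052     ] pl corners [array([0.596, 0.015]), array([ 0.604, -0.083]), array([ 0.486, -0.091]), array([0.478, 0.007])]
bystanders [array([0.675, 0.315]), array([0.621, 0.17 ]), array([ 0.65 , -0.428]), array([ 0.663, -0.029])]
```

```bash
cat >> h.py <<'E'
def plan(target,yaw_deg,n=1,p=None,R=None):
    """tool-axis deltas (jog units) for n equal calls to target pos & tool-x yaw, tool down"""
    s=state(); q=s['tcp_rot']
    R0=Ro.from_quat([q[1],q[2],q[3],q[0]]); p0=np.array(s['eef_pos'])
    R1=Ro.from_euler('z',yaw_deg,degrees=True)*Ro.from_euler('x',180,degrees=True)
    rv=(R0.inv()*R1).as_rotvec()
    print('at',p0.round(4),'yaw',np.degrees(np.arctan2(*R0.as_matrix()[1::-1,0])).round(2),'F',np.round(s['ft_force'],2),'op',round(s['opening'],4),'t',s['time'])
    for i in range(n):
        Ri=R0*Ro.from_rotvec(rv*i/n)
        d=Ri.inv().apply((np.array(target)-p0)/n)/.15
        print(i,'d',d.round(3),'r',(rv/n/2/np.pi).round(4))
E
python3 -c "
from h import *
plan([.502,.248,.20],165.5,6)"
```

```text
at [ 0.178  -0.5199  0.2476] yaw 18.9 F [-0.28 -0.96 -0.52] op 0.0853 t 0.1
0 d [ 0.617 -0.691  0.054] r [-0.     -0.0001 -0.0679]
1 d [ 0.847 -0.374  0.054] r [-0.     -0.0001 -0.0679]
2 d [0.926 0.01  0.053] r [-0.     -0.0001 -0.0679]
3 d [0.839 0.392 0.053] r [-0.     -0.0001 -0.0679]
4 d [0.601 0.704 0.053] r [-0.     -0.0001 -0.0679]
5 d [0.256 0.89  0.053] r [-0.     -0.0001 -0.0679]
```

Emit:
jog_arm([
  {"dx": 0.12, "dy": -0.14, "dz": 0.01, "rz": -0.0136, "jaw": 1},
  {"dx": 0.25, "dy": -0.28, "dz": 0.02, "rz": -0.027, "jaw": 1},
  {"dx": 0.37, "dy": -0.41, "dz": 0.03, "rz": -0.041, "jaw": 1},
  {"dx": 0.49, "dy": -0.55, "dz": 0.04, "rz": -0.054, "jaw": 1},
  {"dx": 0.62, "dy": -0.69, "dz": 0.05, "rz": -0.068, "jaw": 1},
])

```text
invalid input
```

Emit:
jog_arm([
  {"dx": 0.17, "dy": -0.08, "dz": 0.01, "rz": -0.0136, "jaw": 1},
  {"dx": 0.34, "dy": -0.15, "dz": 0.02, "rz": -0.027, "jaw": 1},
  {"dx": 0.51, "dy": -0.23, "dz": 0.03, "rz": -0.041, "jaw": 1},
  {"dx": 0.68, "dy": -0.3, "dz": 0.04, "rz": -0.054, "jaw": 1},
  {"dx": 0.85, "dy": -0.37, "dz": 0.05, "rz": -0.068, "jaw": 1},
])

```text
invalid input
```

Emit:
jog_arm([
  {"dx": 0.19, "dy": 0, "dz": 0.01, "rz": -0.0136, "jaw": 1},
  {"dx": 0.37, "dy": 0, "dz": 0.02, "rz": -0.027, "jaw": 1},
  {"dx": 0.56, "dy": 0, "dz": 0.03, "rz": -0.041, "jaw": 1},
  {"dx": 0.74, "dy": 0, "dz": 0.04, "rz": -0.054, "jaw": 1},
  {"dx": 0.93, "dy": 0.01, "dz": 0.05, "rz": -0.068, "jaw": 1},
])

```text
invalid input
```

```bash
python3 -c "
from h import *
plan([.502,.248,.20],165.5,4)"
```

```text
at [ 0.178  -0.5199  0.2476] yaw 18.9 F [-0.28 -0.96 -0.52] op 0.0853 t 0.1
0 d [ 0.925 -1.036  0.081] r [-0.000e+00 -1.000e-04 -1.018e-01]
1 d [ 1.361 -0.279  0.08 ] r [-0.000e+00 -1.000e-04 -1.018e-01]
2 d [1.258 0.589 0.08 ] r [-0.000e+00 -1.000e-04 -1.018e-01]
3 d [0.658 1.223 0.079] r [-0.000e+00 -1.000e-04 -1.018e-01]
```

Emit:
jog_arm([
  {"dx": 0.12, "dy": -0.14, "dz": 0.01, "rx": 0, "ry": 0, "rz": -0.0136, "jaw": 1},
  {"dx": 0.25, "dy": -0.28, "dz": 0.02, "rx": 0, "ry": 0, "rz": -0.027, "jaw": 1},
  {"dx": 0.37, "dy": -0.41, "dz": 0.03, "rx": 0, "ry": 0, "rz": -0.041, "jaw": 1},
  {"dx": 0.49, "dy": -0.55, "dz": 0.04, "rx": 0, "ry": 0, "rz": -0.054, "jaw": 1},
  {"dx": 0.62, "dy": -0.69, "dz": 0.05, "rx": 0, "ry": 0, "rz": -0.068, "jaw": 1},
], newtons=60)

```text
time: 0.6
eef_pos: [0.2326, -0.3905, 0.2398]
tcp_rot: [-0.001, 0.929, 0.371, 0.0]
ft_force: [-0.4, -0.7, -0.4]
opening: 0.0856
```

Emit:
jog_arm([
  {"dx": 0.17, "dy": -0.08, "dz": 0.01, "rx": 0, "ry": 0, "rz": -0.0136, "jaw": 1},
  {"dx": 0.34, "dy": -0.15, "dz": 0.02, "rx": 0, "ry": 0, "rz": -0.027, "jaw": 1},
  {"dx": 0.51, "dy": -0.23, "dz": 0.03, "rx": 0, "ry": 0, "rz": -0.041, "jaw": 1},
  {"dx": 0.68, "dy": -0.3, "dz": 0.04, "rx": 0, "ry": 0, "rz": -0.054, "jaw": 1},
  {"dx": 0.85, "dy": -0.37, "dz": 0.05, "rx": 0, "ry": 0, "rz": -0.068, "jaw": 1},
])

```text
time: 1.1
eef_pos: [0.2869, -0.2612, 0.2323]
tcp_rot: [-0.001, 0.828, 0.561, 0.0]
ft_force: [-0.5, 0.4, -0.6]
opening: 0.0853
```

Emit:
jog_arm([
  {"dx": 0.19, "dy": 0, "dz": 0.01, "rx": 0, "ry": 0, "rz": -0.0136, "jaw": 1},
  {"dx": 0.37, "dy": 0, "dz": 0.02, "rx": 0, "ry": 0, "rz": -0.027, "jaw": 1},
  {"dx": 0.56, "dy": 0, "dz": 0.03, "rx": 0, "ry": 0, "rz": -0.041, "jaw": 1},
  {"dx": 0.74, "dy": 0, "dz": 0.04, "rx": 0, "ry": 0, "rz": -0.054, "jaw": 1},
  {"dx": 0.93, "dy": 0.01, "dz": 0.05, "rx": 0, "ry": 0, "rz": -0.068, "jaw": 1},
])

```text
time: 1.6
eef_pos: [0.3399, -0.1309, 0.2249]
tcp_rot: [-0.001, 0.689, 0.725, 0.001]
ft_force: [0.8, -0.3, 0.0]
opening: 0.0855
```

Emit:
jog_arm([
  {"dx": 0.17, "dy": 0.08, "dz": 0.01, "rx": 0, "ry": 0, "rz": -0.0136, "jaw": 1},
  {"dx": 0.34, "dy": 0.16, "dz": 0.02, "rx": 0, "ry": 0, "rz": -0.027, "jaw": 1},
  {"dx": 0.5, "dy": 0.24, "dz": 0.03, "rx": 0, "ry": 0, "rz": -0.041, "jaw": 1},
  {"dx": 0.67, "dy": 0.31, "dz": 0.04, "rx": 0, "ry": 0, "rz": -0.054, "jaw": 1},
  {"dx": 0.84, "dy": 0.39, "dz": 0.05, "rx": 0, "ry": 0, "rz": -0.068, "jaw": 1},
])

```text
time: 2.1
eef_pos: [0.3919, -0.0009, 0.2175]
tcp_rot: [-0.002, 0.518, 0.855, 0.001]
ft_force: [0.7, 0.4, -0.1]
opening: 0.0854
```

Emit:
jog_arm([
  {"dx": 0.12, "dy": 0.14, "dz": 0.01, "rx": 0, "ry": 0, "rz": -0.0136, "jaw": 1},
  {"dx": 0.24, "dy": 0.28, "dz": 0.02, "rx": 0, "ry": 0, "rz": -0.027, "jaw": 1},
  {"dx": 0.36, "dy": 0.42, "dz": 0.03, "rx": 0, "ry": 0, "rz": -0.041, "jaw": 1},
  {"dx": 0.48, "dy": 0.56, "dz": 0.04, "rx": 0, "ry": 0, "rz": -0.054, "jaw": 1},
  {"dx": 0.6, "dy": 0.7, "dz": 0.05, "rx": 0, "ry": 0, "rz": -0.068, "jaw": 1},
])

```text
time: 2.6
eef_pos: [0.4433, 0.1286, 0.2099]
tcp_rot: [-0.002, 0.323, 0.946, 0.001]
ft_force: [1.0, -0.1, 0.2]
opening: 0.0854
```

```bash
python3 -c "
from h import *
plan([.502,.248,.20],165.5,1);print(state()['joint_pos'])"
```

```text
at [0.4433 0.1286 0.2099] yaw 142.26 F [ 0.96 -0.11  0.2 ] op 0.0854 t 2.6
0 d [0.178 0.869 0.067] r [ 0.0002 -0.0005 -0.0646]
[ 0.12028424  0.1974728  -0.47185582  0.90346086  0.00302192  0.77905606]
```

Emit:
jog_arm([
  {"dx": 0.05, "dy": 0.22, "dz": 0.02, "rx": 0, "ry": 0, "rz": -0.017, "jaw": 1},
  {"dx": 0.09, "dy": 0.44, "dz": 0.03, "rx": 0, "ry": 0, "rz": -0.033, "jaw": 1},
  {"dx": 0.14, "dy": 0.66, "dz": 0.05, "rx": 0, "ry": 0, "rz": -0.05, "jaw": 1},
  {"dx": 0.178, "dy": 0.869, "dz": 0.067, "rx": 0.0002, "ry": -0.0005, "rz": -0.0646, "jaw": 1},
  {"dx": 0.178, "dy": 0.869, "dz": 0.067, "rx": 0.0002, "ry": -0.0005, "rz": -0.0646, "jaw": 1},
])

```text
time: 3.1
eef_pos: [0.5031, 0.2509, 0.1991]
tcp_rot: [0.0, 0.124, 0.992, 0.001]
ft_force: [0.0, -0.7, -0.1]
opening: 0.0857
```

```bash
python3 - <<'E'
from h import *
g=grab('wrist'); save(g,'w1.png',k=1.4); W=cloud(g)
p=W.reshape(-1,3); f=g['frame'].reshape(-1,3).astype(int)
ok=(f.max(1)-f.min(1)<60)&(np.hypot(p[:,0]-.502,p[:,1]-.248)<.075)
h=p[ok&(p[:,2]>.078)&(p[:,2]<.1)]
print(len(h),h.mean(0),cv2.minAreaRect(h[:,:2].astype(np.float32)))
a=p[ok&(p[:,2]>.012)&(p[:,2]<.1)]; print(cv2.minAreaRect(a[:,:2].astype(np.float32)))
plan([.502,.248,.084],165.5,1)
E
```

```text
1890 [0.49885569 0.25057699 0.08960027] ((0.50323086977005, 0.24944287538528442), (0.015208072029054165, 0.11077126115560532), 74.62391662597656)
((0.5032594799995422, 0.24913987517356873), (0.09022699296474457, 0.11111592501401901), 74.71151733398438)
at [0.5019 0.2492 0.1991] yaw 165.62 F [-0.09 -0.67 -0.66] op 0.0852 t 3.15
0 d [-0.003 -0.007  0.767] r [-0.0001 -0.0002  0.0003]
```

View pics/w1.png

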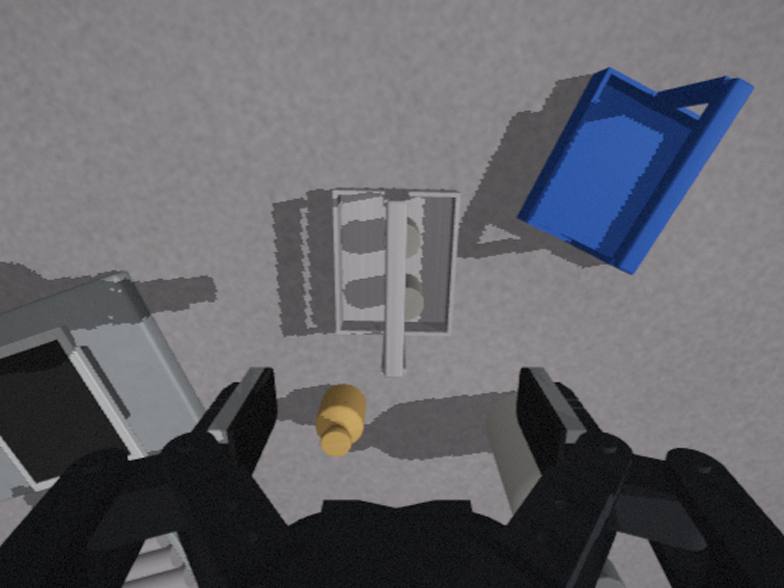

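The wrist view shows the steel tray with its bridge bar upright in the image at x≈395 and cores at (405,237) and (412,298). The blue tray is at upper right, clear of the fingers. This confirms the target, so I descend.

Emit:
jog_arm([
  {"dx": -0.005, "dy": -0.01, "dz": 0.08, "rx": 0, "ry": 0, "rz": 0.0025, "jaw": 0},
  {"dx": -0.01, "dy": -0.008, "dz": 0.2, "rx": 0, "ry": 0, "rz": 0.0025, "jaw": 0},
  {"dx": -0.01, "dy": -0.008, "dz": 0.32, "rx": 0, "ry": 0, "rz": 0.0025, "jaw": 0},
  {"dx": -0.01, "dy": -0.008, "dz": 0.44, "rx": 0, "ry": 0, "rz": 0.0025, "jaw": 0},
  {"dx": -0.01, "dy": -0.005, "dz": 0.5, "rx": 0, "ry": 0, "rz": 0.0025, "jaw": 0},
])

```text
time: 3.65
eef_pos: [0.5013, 0.2463, 0.122]
tcp_rot: [-0.002, 0.134, 0.991, -0.001]
ft_force: [-0.0, -1.2, 1.1]
opening: 0.0427
```

```bash
python3 -c "
from h import *
plan([.503,.2493,.083],164.7,1)"
```

```text
at [0.5013 0.2463 0.122 ] yaw 164.57 F [-0.04 -1.16  1.06] op 0.0427 t 3.65
0 d [-0.007  0.023  0.26 ] r [-0.0004 -0.0006 -0.0004]
```

Emit:
jog_arm([
  {"dx": -0.007, "dy": 0.012, "dz": 0.06, "rx": -0.0004, "ry": -0.0006, "rz": 0, "jaw": 0},
  {"dx": -0.007, "dy": 0.023, "dz": 0.15, "rx": -0.0004, "ry": -0.0006, "rz": 0, "jaw": 0},
  {"dx": -0.007, "dy": 0.023, "dz": 0.22, "rx": -0.0004, "ry": -0.0006, "rz": 0, "jaw": 0},
  {"dx": -0.007, "dy": 0.023, "dz": 0.26, "rx": -0.0004, "ry": -0.0006, "rz": 0, "jaw": 0},
  {"dx": -0.007, "dy": 0.023, "dz": 0.26, "rx": -0.0004, "ry": -0.0006, "rz": 0, "jaw": 0},
])

```text
time: 4.15
eef_pos: [0.5024, 0.2491, 0.082]
tcp_rot: [-0.001, 0.134, 0.991, -0.0]
ft_force: [-1.2, 0.2, -0.1]
opening: 0.0422
```

```bash
python3 -c "
from h import *
plan([.503,.2493,.083],164.7,1)"
```

```text
at [0.5024 0.2491 0.082 ] yaw 164.57 F [-1.23  0.23 -0.06] op 0.0422 t 4.15
0 d [-0.003  0.002 -0.007] r [-0.0002 -0.0002 -0.0004]
```

Emit:
jog_arm([
  {"dx": 0, "dy": 0, "dz": 0, "rx": -0.0002, "ry": -0.0002, "rz": 0, "jaw": -0.3},
  {"dx": 0, "dy": 0, "dz": 0, "rx": -0.0002, "ry": -0.0002, "rz": 0, "jaw": -0.5},
  {"dx": 0, "dy": 0, "dz": 0, "rx": -0.0002, "ry": -0.0002, "rz": 0, "jaw": -0.62},
  {"dx": 0, "dy": 0, "dz": 0, "rx": -0.0002, "ry": -0.0002, "rz": 0, "jaw": -0.72},
  {"dx": 0, "dy": 0, "dz": 0, "rx": -0.0002, "ry": -0.0002, "rz": 0, "jaw": -1},
], newtons=60)

```text
time: 4.65
eef_pos: [0.5029, 0.2499, 0.0825]
tcp_rot: [0.0, 0.134, 0.991, 0.001]
ft_force: [0.4, 3.4, 2.2]
opening: 0.0107
```

Emit:
jog_arm([
  {"dx": 0, "dy": 0, "dz": 0, "rx": 0, "ry": 0, "rz": 0, "jaw": -1},
  {"dx": 0, "dy": 0, "dz": 0, "rx": 0, "ry": 0, "rz": 0, "jaw": -1},
  {"dx": 0, "dy": 0, "dz": -0.01, "rx": 0, "ry": 0, "rz": 0, "jaw": -1},
  {"dx": 0, "dy": 0, "dz": -0.03, "rx": 0, "ry": 0, "rz": 0, "jaw": -1},
  {"dx": 0, "dy": 0, "dz": -0.06, "rx": 0, "ry": 0, "rz": 0, "jaw": -1},
])

```text
time: 5.15
eef_pos: [0.5022, 0.2493, 0.0911]
tcp_rot: [-0.001, 0.134, 0.991, 0.0]
ft_force: [-0.2, 0.2, -3.6]
opening: 0.0108
```

Emit:
jog_arm([
  {"dx": 0, "dy": 0, "dz": -0.04, "rx": 0, "ry": 0, "rz": 0, "jaw": -1},
  {"dx": 0, "dy": 0, "dz": -0.09, "rx": 0, "ry": 0, "rz": 0, "jaw": -1},
  {"dx": 0, "dy": 0, "dz": -0.15, "rx": 0, "ry": 0, "rz": 0, "jaw": -1},
  {"dx": 0, "dy": 0, "dz": -0.2, "rx": 0, "ry": 0, "rz": 0, "jaw": -1},
  {"dx": 0, "dy": 0, "dz": -0.23, "rx": 0, "ry": 0, "rz": 0, "jaw": -1},
])

```text
time: 5.65
eef_pos: [0.5027, 0.2495, 0.1269]
tcp_rot: [0.0, 0.134, 0.991, 0.001]
ft_force: [0.6, -0.4, -4.4]
opening: 0.011
```

```bash
python3 -c "
from h import *
plan([.503,.2493,.185],164.7,1)"
```

```text
at [0.5027 0.2495 0.1269] yaw 164.58 F [ 0.65 -0.39 -4.4 ] op 0.011 t 5.65
0 d [-0.002 -0.001 -0.387] r [ 0.0002  0.     -0.0003]
```

Emit:
jog_arm([
  {"dx": 0, "dy": 0, "dz": -0.05, "rx": 0.0002, "ry": 0, "rz": 0, "jaw": -1},
  {"dx": 0, "dy": 0, "dz": -0.14, "rx": 0.0002, "ry": 0, "rz": 0, "jaw": -1},
  {"dx": 0, "dy": 0, "dz": -0.26, "rx": 0.0002, "ry": 0, "rz": 0, "jaw": -1},
  {"dx": 0, "dy": 0, "dz": -0.35, "rx": 0.0002, "ry": 0, "rz": 0, "jaw": -1},
  {"dx": 0, "dy": 0, "dz": -0.39, "rx": 0.0002, "ry": 0, "rz": 0, "jaw": -1},
])

```text
time: 6.15
eef_pos: [0.5034, 0.2497, 0.1871]
tcp_rot: [0.001, 0.134, 0.991, 0.001]
ft_force: [0.0, 0.2, -3.5]
opening: 0.0105
```

```bash
python3 -c "
from h import *
plan([.5425,-.035,.185],184.8,4)"
```

```text
at [0.5034 0.2497 0.1871] yaw 164.58 F [ 0.01  0.2  -3.51] op 0.0105 t 6.15
0 d [-0.189 -0.44   0.003] r [ 0.      0.0001 -0.014 ]
1 d [-0.149 -0.455  0.003] r [ 0.      0.0001 -0.014 ]
2 d [-0.109 -0.466  0.003] r [ 0.      0.0001 -0.014 ]
3 d [-0.067 -0.474  0.003] r [ 0.      0.0001 -0.014 ]
```

Emit:
jog_arm([
  {"dx": -0.02, "dy": -0.04, "dz": 0, "rx": 0, "ry": 0, "rz": -0.0014, "jaw": -1},
  {"dx": -0.05, "dy": -0.12, "dz": 0, "rx": 0, "ry": 0, "rz": -0.004, "jaw": -1},
  {"dx": -0.09, "dy": -0.22, "dz": 0, "rx": 0, "ry": 0, "rz": -0.007, "jaw": -1},
  {"dx": -0.14, "dy": -0.33, "dz": 0, "rx": 0, "ry": 0, "rz": -0.0105, "jaw": -1},
  {"dx": -0.19, "dy": -0.44, "dz": 0, "rx": 0, "ry": 0, "rz": -0.014, "jaw": -1},
])

```text
time: 6.65
eef_pos: [0.5128, 0.1773, 0.1862]
tcp_rot: [0.0, 0.09, 0.996, 0.0]
ft_force: [-0.1, 0.2, -4.4]
opening: 0.0111
```

Emit:
jog_arm([
  {"dx": -0.035, "dy": -0.11, "dz": 0, "rx": 0, "ry": 0, "rz": -0.0035, "jaw": -1},
  {"dx": -0.07, "dy": -0.22, "dz": 0, "rx": 0, "ry": 0, "rz": -0.007, "jaw": -1},
  {"dx": -0.1, "dy": -0.32, "dz": 0, "rx": 0, "ry": 0, "rz": -0.01, "jaw": -1},
  {"dx": -0.13, "dy": -0.4, "dz": 0, "rx": 0, "ry": 0, "rz": -0.0125, "jaw": -1},
  {"dx": -0.15, "dy": -0.45, "dz": 0, "rx": 0, "ry": 0, "rz": -0.014, "jaw": -1},
])

```text
time: 7.15
eef_pos: [0.5225, 0.1055, 0.1855]
tcp_rot: [-0.0, 0.046, 0.999, -0.0]
ft_force: [0.2, 0.9, -4.6]
opening: 0.0108
```

```bash
python3 - <<'E'
from h import *
import pickle
g=grab('wrist'); save(g,'w2.png',k=1.4);pickle.dump(g,open('w2.pkl','wb')); W=cloud(g)
f=g['frame']; m=(f.max(2)<45)&(np.abs(W[...,2]-.053)<.012)
k,l,st,ce=cv2.connectedComponentsWithStats(m.astype(np.uint8))
for i in range(1,k):
    if st[i,4]>300: q=W[l==i]; print('dark',st[i],np.median(q,0),cv2.minAreaRect(q[:,:2].astype(np.float32)))
m=(np.abs(W[...,2]-.052)<.006)&(np.abs(W[...,0]-.54)<.08)&(np.abs(W[...,1]+.035)<.07); q=W[m]; print('plat',len(q),np.median(q,0),cv2.minAreaRect(q[:,:2].astype(np.float32)))
plan([.5425,-.035,.185],184.8,2)
E
```

```text
dark [  74  176  122  114 8676] [ 0.53679759 -0.03212779  0.05388671] ((0.5429953336715698, -0.03287700563669205), (0.10300558060407639, 0.0855855792760849), 5.077795028686523)
plat 12786 [ 0.53705686 -0.03140173  0.05365606] ((0.5538884997367859, -0.028977815061807632), (0.1418263465166092, 0.10828720033168793), 4.949519634246826)
at [0.5229 0.1047 0.1856] yaw 174.67 F [ 1.29 -0.32 -4.09] op 0.0109 t 7.2
0 d [-0.108 -0.458  0.003] r [-0.0001  0.     -0.0141]
1 d [-0.068 -0.465  0.002] r [-0.0001  0.     -0.0141]
```

View pics/w2.png

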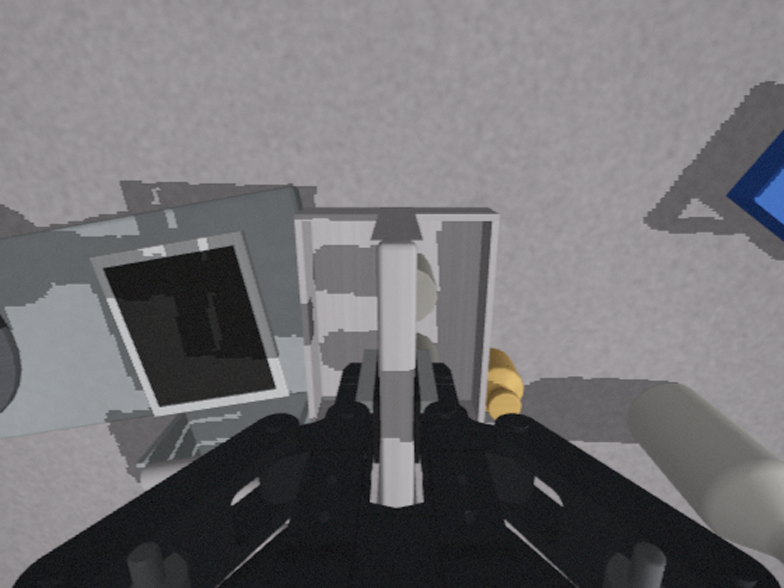

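Wrist view: tray level, cores standing at (425,290) and (425,345). The platform's dark pad spans about (105–275, 245–405) and gives a centre of about (.543,-.0345) and yaw 4.9°.

Emit:
jog_arm([
  {"dx": -0.015, "dy": -0.06, "dz": 0, "rx": 0, "ry": 0, "rz": -0.002, "jaw": -1},
  {"dx": -0.04, "dy": -0.15, "dz": 0, "rx": 0, "ry": 0, "rz": -0.0045, "jaw": -1},
  {"dx": -0.06, "dy": -0.25, "dz": 0, "rx": 0, "ry": 0, "rz": -0.0075, "jaw": -1},
  {"dx": -0.085, "dy": -0.36, "dz": 0, "rx": 0, "ry": 0, "rz": -0.011, "jaw": -1},
  {"dx": -0.108, "dy": -0.458, "dz": 0, "rx": 0, "ry": 0, "rz": -0.014, "jaw": -1},
])

```text
time: 7.7
eef_pos: [0.5324, 0.0345, 0.1854]
tcp_rot: [-0.0, 0.002, 1.0, -0.001]
ft_force: [-0.6, 0.2, -4.1]
opening: 0.0109
```

Emit:
jog_arm([
  {"dx": -0.015, "dy": -0.11, "dz": 0, "rx": 0, "ry": 0, "rz": -0.0035, "jaw": -1},
  {"dx": -0.03, "dy": -0.22, "dz": 0, "rx": 0, "ry": 0, "rz": -0.007, "jaw": -1},
  {"dx": -0.045, "dy": -0.32, "dz": 0, "rx": 0, "ry": 0, "rz": -0.01, "jaw": -1},
  {"dx": -0.06, "dy": -0.4, "dz": 0, "rx": 0, "ry": 0, "rz": -0.0125, "jaw": -1},
  {"dx": -0.068, "dy": -0.455, "dz": 0, "rx": 0, "ry": 0, "rz": -0.0142, "jaw": -1},
])

```text
time: 8.2
eef_pos: [0.5423, -0.0343, 0.1851]
tcp_rot: [-0.0, -0.043, 0.999, -0.001]
ft_force: [-0.4, 0.4, -4.5]
opening: 0.0106
```

```bash
python3 -c "
from h import *
plan([.543,-.0345,.145],184.9,1)"
```

```text
at [ 0.5423 -0.0343  0.1851] yaw -175.1 F [-0.36  0.42 -4.49] op 0.0106 t 8.2
0 d [-0.005 -0.001  0.267] r [-0.0002 -0.0002  0.    ]
```

Emit:
jog_arm([
  {"dx": -0.005, "dy": 0, "dz": 0.04, "rx": -0.0002, "ry": -0.0002, "rz": 0, "jaw": -1},
  {"dx": -0.005, "dy": 0, "dz": 0.11, "rx": -0.0002, "ry": -0.0002, "rz": 0, "jaw": -1},
  {"dx": -0.005, "dy": 0, "dz": 0.19, "rx": -0.0002, "ry": -0.0002, "rz": 0, "jaw": -1},
  {"dx": -0.005, "dy": 0, "dz": 0.25, "rx": -0.0002, "ry": -0.0002, "rz": 0, "jaw": -1},
  {"dx": -0.005, "dy": 0, "dz": 0.28, "rx": -0.0002, "ry": -0.0002, "rz": 0, "jaw": -1},
])

```text
time: 8.7
eef_pos: [0.542, -0.0336, 0.1413]
tcp_rot: [-0.001, -0.043, 0.999, 0.001]
ft_force: [-0.8, -0.3, -4.0]
opening: 0.0105
```

```bash
python3 - <<'E'
from h import *
for n in('top','side'):
    g=grab(n); save(g,n+'2.png',(250,170,410,290) if n=='top' else (230,150,390,290),4)
plan([.543,-.0345,.1345],184.9,1)
E
```

```text
at [ 0.5423 -0.0339  0.1419] yaw -175.07 F [ 0.31  0.71 -4.54] op 0.011 t 8.8
0 d [-0.005 -0.005  0.049] r [ 0.0001 -0.0003  0.0001]
```

View pics/side2.png

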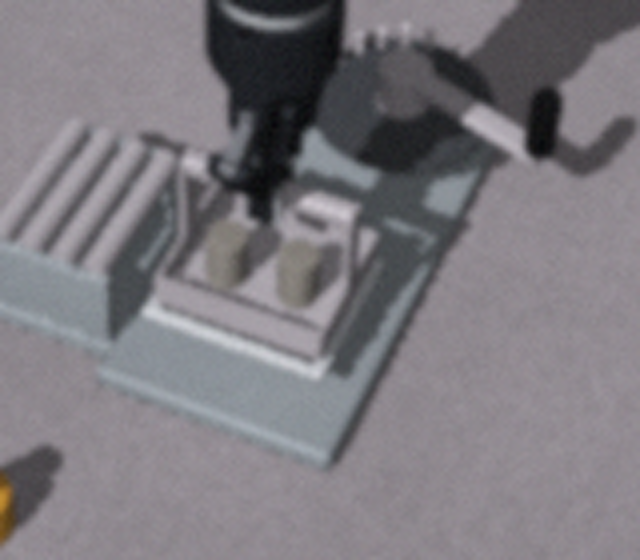

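The side crop shows the tray over the platform with an even rim showing ((145,310)–(325,370)). Both cores are upright at (228,255) and (298,275).

Emit:
jog_arm([
  {"dx": -0.005, "dy": -0.004, "dz": 0.01, "rx": 0, "ry": -0.0003, "rz": 0, "jaw": -1},
  {"dx": -0.005, "dy": -0.004, "dz": 0.02, "rx": 0, "ry": -0.0003, "rz": 0, "jaw": -1},
  {"dx": -0.005, "dy": -0.004, "dz": 0.03, "rx": 0, "ry": -0.0003, "rz": 0, "jaw": -1},
  {"dx": -0.005, "dy": -0.004, "dz": 0.038, "rx": 0, "ry": -0.0003, "rz": 0, "jaw": -1},
  {"dx": -0.005, "dy": -0.004, "dz": 0.044, "rx": 0, "ry": -0.0003, "rz": 0, "jaw": -1},
])

```text
time: 9.3
eef_pos: [0.5431, -0.0344, 0.1354]
tcp_rot: [0.0, -0.043, 0.999, 0.0]
ft_force: [-0.4, -0.0, -4.7]
opening: 0.0108
```

Emit:
jog_arm([
  {"dx": 0, "dy": 0, "dz": 0.003, "rx": 0, "ry": 0, "rz": 0, "jaw": -1},
  {"dx": 0, "dy": 0, "dz": 0.006, "rx": 0, "ry": 0, "rz": 0, "jaw": -1},
  {"dx": 0, "dy": 0, "dz": 0.009, "rx": 0, "ry": 0, "rz": 0, "jaw": -1},
  {"dx": 0, "dy": 0, "dz": 0.011, "rx": 0, "ry": 0, "rz": 0, "jaw": -1},
  {"dx": 0, "dy": 0, "dz": 0.012, "rx": 0, "ry": 0, "rz": 0, "jaw": -1},
])

```text
time: 9.8
eef_pos: [0.5432, -0.0343, 0.1345]
tcp_rot: [0.001, -0.043, 0.999, 0.0]
ft_force: [-3.9, 0.6, 7.8]
opening: 0.0108
```

Emit:
jog_arm([
  {"dx": 0, "dy": 0, "dz": -0.003, "rx": 0, "ry": 0, "rz": 0, "jaw": -1},
  {"dx": 0, "dy": 0, "dz": -0.003, "rx": 0, "ry": 0, "rz": 0, "jaw": -0.7},
  {"dx": 0, "dy": 0, "dz": -0.003, "rx": 0, "ry": 0, "rz": 0, "jaw": -0.5},
  {"dx": 0, "dy": 0, "dz": -0.003, "rx": 0, "ry": 0, "rz": 0, "jaw": -0.25},
  {"dx": 0, "dy": 0, "dz": -0.003, "rx": 0, "ry": 0, "rz": 0, "jaw": 0},
])

```text
time: 10.3
eef_pos: [0.5434, -0.0344, 0.135]
tcp_rot: [0.001, -0.043, 0.999, 0.0]
ft_force: [0.4, 0.4, -1.1]
opening: 0.0425
```

Emit:
jog_arm([
  {"dx": 0, "dy": 0, "dz": 0, "rx": 0, "ry": 0, "rz": 0, "jaw": 0},
  {"dx": 0, "dy": 0, "dz": -0.05, "rx": 0, "ry": 0, "rz": 0, "jaw": 0},
  {"dx": 0, "dy": 0, "dz": -0.2, "rx": 0, "ry": 0, "rz": 0, "jaw": 0},
  {"dx": 0, "dy": 0, "dz": -0.4, "rx": 0, "ry": 0, "rz": 0, "jaw": 0},
  {"dx": 0, "dy": 0, "dz": -0.6, "rx": 0, "ry": 0, "rz": 0, "jaw": 0},
])

```text
time: 10.8
eef_pos: [0.543, -0.0344, 0.2263]
tcp_rot: [0.0, -0.043, 0.999, 0.0]
ft_force: [1.0, -0.1, 0.4]
opening: 0.043
```

```bash
python3 - <<'E'
from h import *
g=grab('wrist'); save(g,'w3.png',k=1.4); W=cloud(g)
p=W.reshape(-1,3); f=g['frame'].reshape(-1,3).astype(int)
m=(np.abs(p[:,2]-.142)<.008)&(f.min(1)>60)&(np.hypot(p[:,0]-.543,p[:,1]+.0345)<.08)
print('handle',cv2.minAreaRect(p[m][:,:2].astype(np.float32)))
m=(p[:,2]>.062)&(p[:,2]<.15)&(f.min(1)>60)&(np.hypot(p[:,0]-.543,p[:,1]+.0345)<.074)
print('tray',cv2.minAreaRect(p[m][:,:2].astype(np.float32)))
m=(f.max(1)<50)&(p[:,2]>.12)&(p[:,2]<.15)&(np.hypot(p[:,0]-.43,p[:,1]+.187)<.04)
q=p[m]; print('grip',len(q), q.min(0) if len(q) else 0,q.max(0) if len(q) else 0)
plan([.430,-.187,.22],184.9,1);print(state()['joint_pos'])
E
```

```text
handle ((0.5441657900810242, -0.0345381461083889), (0.1113978922367096, 0.015752581879496574), 4.938351631164551)
tray ((0.5441062450408936, -0.03470839560031891), (0.11156606674194336, 0.0902956873178482), 4.853967666625977)
grip 1370 [ 0.42231292 -0.19400352  0.12000524] [ 0.44204211 -0.17467634  0.14359645]
at [ 0.5457 -0.0349  0.2317] yaw -175.07 F [ 0.92 -0.81  4.25] op 0.0426 t 10.85
0 d [ 0.856 -0.944  0.072] r [-0.0002  0.0014  0.0001]
[-0.19948397  0.32551988 -0.23764412  0.99900203  0.00106048 -0.28555732]
```

View pics/w3.png

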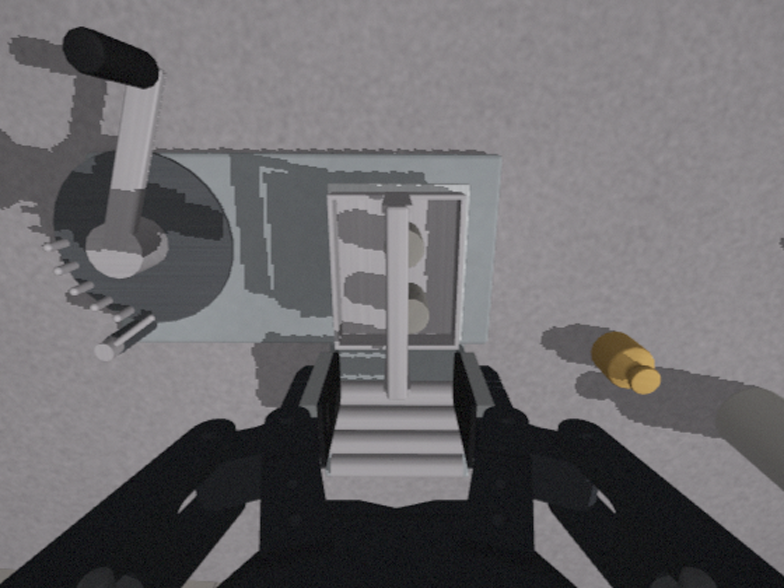

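The tray sits square on the platform: offset about 1 mm, yaw 4.9° against 4.9°. Cores stand at (412,245) and (412,310), and the grip top is at (85,47). Now to the grip at about (.432,-.185).

Emit:
jog_arm([
  {"dx": 0.06, "dy": -0.07, "dz": 0, "rx": 0, "ry": 0.001, "rz": 0, "jaw": 0.3},
  {"dx": 0.22, "dy": -0.24, "dz": 0, "rx": 0, "ry": 0.001, "rz": 0, "jaw": 0.3},
  {"dx": 0.44, "dy": -0.48, "dz": 0.02, "rx": 0, "ry": 0.001, "rz": 0, "jaw": 0.3},
  {"dx": 0.66, "dy": -0.72, "dz": 0.04, "rx": 0, "ry": 0.001, "rz": 0, "jaw": 0.3},
  {"dx": 0.84, "dy": -0.93, "dz": 0.07, "rx": 0, "ry": 0.001, "rz": 0, "jaw": 0.3},
])

```text
time: 11.35
eef_pos: [0.4297, -0.1862, 0.2198]
tcp_rot: [0.0, -0.043, 0.999, -0.001]
ft_force: [0.2, -0.8, -0.5]
opening: 0.0556
```

Emit:
jog_arm([
  {"dx": 0, "dy": 0, "dz": 0.05, "rx": 0, "ry": 0, "rz": 0, "jaw": 0.3},
  {"dx": 0, "dy": 0, "dz": 0.13, "rx": 0, "ry": 0, "rz": 0, "jaw": 0.3},
  {"dx": 0, "dy": 0, "dz": 0.22, "rx": 0, "ry": 0, "rz": 0, "jaw": 0.3},
  {"dx": 0, "dy": 0, "dz": 0.26, "rx": 0, "ry": 0, "rz": 0, "jaw": 0.3},
  {"dx": 0, "dy": 0, "dz": 0.26, "rx": 0, "ry": 0, "rz": 0, "jaw": 0.3},
])

```text
time: 11.85
eef_pos: [0.4289, -0.1855, 0.1797]
tcp_rot: [-0.001, -0.043, 0.999, 0.0]
ft_force: [0.0, 0.1, -0.2]
opening: 0.0554
```

```bash
python3 - <<'E'
from h import *
g=grab('wrist'); save(g,'w4.png',k=1.4); W=cloud(g)
p=W.reshape(-1,3); f=g['frame'].reshape(-1,3).astype(int)
m=(f.max(1)<60)&(np.abs(p[:,2]-.142)<.005)&(np.hypot(p[:,0]-.43,p[:,1]+.187)<.025)
q=p[m]; print('grip',len(q), q.min(0) if len(q) else 0,q.max(0) if len(q) else 0, q.mean(0))
plan([.432,-.185,.118],184.9,1)
E
```

```text
grip 708 [ 0.42188008 -0.19443891  0.13710749] [ 0.44123247 -0.17584     0.14272815] [ 0.43041995 -0.18511301  0.14058309]
at [ 0.4294 -0.1857  0.1803] yaw -175.06 F [-0.21  0.6   0.01] op 0.0556 t 11.9
0 d [-0.018  0.004  0.415] r [-0.0001 -0.      0.0001]
```

View pics/w4.png

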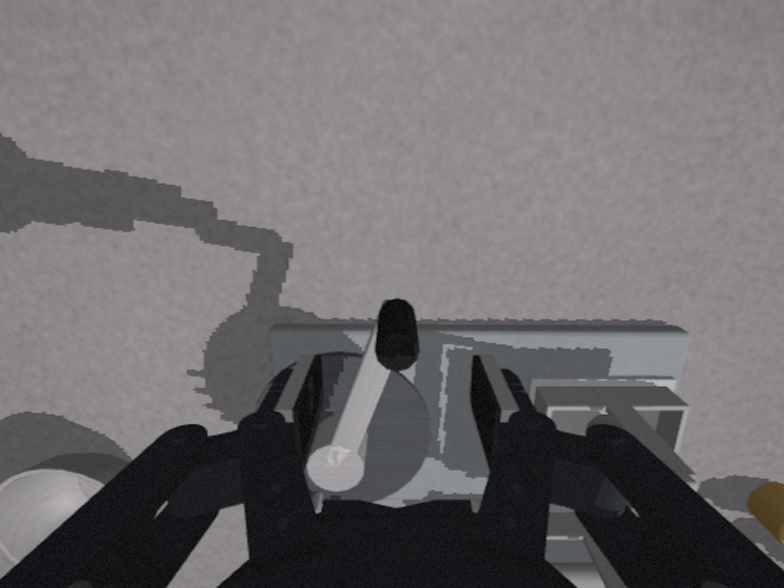

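The wrist view shows the black grip at (397,330), centred between the open fingers, at (.4315,-.185).

Emit:
jog_arm([
  {"dx": -0.01, "dy": 0.004, "dz": 0.05, "rx": 0, "ry": 0, "rz": 0, "jaw": 0.3},
  {"dx": -0.015, "dy": 0.004, "dz": 0.15, "rx": 0, "ry": 0, "rz": 0, "jaw": 0.3},
  {"dx": -0.015, "dy": 0.004, "dz": 0.27, "rx": 0, "ry": 0, "rz": 0, "jaw": 0.3},
  {"dx": -0.015, "dy": 0.004, "dz": 0.37, "rx": 0, "ry": 0, "rz": 0, "jaw": 0.3},
  {"dx": -0.015, "dy": 0.004, "dz": 0.415, "rx": 0, "ry": 0, "rz": 0, "jaw": 0.3},
])

```text
time: 12.4
eef_pos: [0.4313, -0.1844, 0.117]
tcp_rot: [-0.001, -0.043, 0.999, 0.0]
ft_force: [-0.7, -0.5, 0.1]
opening: 0.0556
```

Emit:
jog_arm([
  {"dx": 0, "dy": 0, "dz": 0, "rx": 0, "ry": 0, "rz": 0, "jaw": 0},
  {"dx": 0, "dy": 0, "dz": 0, "rx": 0, "ry": 0, "rz": 0, "jaw": -0.3},
  {"dx": 0, "dy": 0, "dz": 0, "rx": 0, "ry": 0, "rz": 0, "jaw": -0.45},
  {"dx": 0, "dy": 0, "dz": 0, "rx": 0, "ry": 0, "rz": 0, "jaw": -0.55},
  {"dx": 0, "dy": 0, "dz": 0, "rx": 0, "ry": 0, "rz": 0, "jaw": -1},
], newtons=50)

```text
time: 12.9
eef_pos: [0.4318, -0.185, 0.1178]
tcp_rot: [-0.0, -0.043, 0.999, -0.001]
ft_force: [-0.2, -1.8, 3.8]
opening: 0.0193
```

Emit:
jog_arm([
  {"dx": 0, "dy": 0, "dz": 0, "rx": 0, "ry": 0, "rz": 0, "jaw": -1},
  {"dx": 0, "dy": 0, "dz": 0, "rx": 0, "ry": 0, "rz": 0, "jaw": -1},
  {"dx": 0, "dy": 0, "dz": 0, "rx": 0, "ry": 0, "rz": 0, "jaw": -1},
  {"dx": 0, "dy": 0, "dz": 0, "rx": 0, "ry": 0, "rz": 0, "jaw": -1},
  {"dx": 0, "dy": 0, "dz": 0, "rx": 0, "ry": 0, "rz": 0, "jaw": -1},
])

```text
time: 13.4
eef_pos: [0.4319, -0.1851, 0.1178]
tcp_rot: [0.0, -0.043, 0.999, -0.001]
ft_force: [-0.8, -0.8, 1.3]
opening: 0.0186
```

```bash
cat >> h.py <<'E'
PIV=np.array([.5384,-.2155]); YAW=np.radians(4.9)
def swing(th_to,n=5,r=.110):
    s=state(); p=np.array(s['eef_pos']); v=p[:2]-PIV; a=np.arctan2(v[1],v[0])
    th=(a-(np.pi+YAW-.35)+np.pi)%(2*np.pi)-np.pi
    F=np.array(s['ft_force']); t=np.array([-np.sin(a),np.cos(a)]); ra=v/np.linalg.norm(v)
    print('p',p.round(4),'r',np.linalg.norm(v).round(4),'lever',th.round(3),'F tan %.1f rad %.1f z %.1f'%(F[:2]@t,F[:2]@ra,F[2]),'op',round(s['opening'],4),'t',s['time'])
    q=s['tcp_rot']; R=Ro.from_quat([q[1],q[2],q[3],q[0]])
    for i in range(1,n+1):
        b=np.pi+YAW-.35+th+(th_to-th)*i/n
        x=PIV+r*np.array([np.cos(b),np.sin(b)])
        d=R.inv().apply(np.array([*x,.118])-p)/.15; print(d.round(3))
    R1=Ro.from_euler('z',184.9,degrees=True)*Ro.from_euler('x',180,degrees=True)
    print('r',((R.inv()*R1).as_rotvec()/2/np.pi).round(4))
E
python3 -c "
from h import *
swing(.15)"
```

```text
p [ 0.4319 -0.1851  0.1178] r 0.1108 lever -0.014 F tan 0.9 rad 0.5 z 1.3 op 0.0186 t 13.4
[ 0.003 -0.024 -0.001]
[ 0.011 -0.047 -0.001]
[ 0.017 -0.07  -0.001]
[ 0.023 -0.094 -0.001]
[ 0.029 -0.117 -0.001]
r [-0.0002 -0.      0.0002]
```

Emit:
jog_arm([
  {"dx": 0.003, "dy": -0.015, "dz": 0, "rx": 0, "ry": 0, "rz": 0, "jaw": -1},
  {"dx": 0.008, "dy": -0.04, "dz": 0, "rx": 0, "ry": 0, "rz": 0, "jaw": -1},
  {"dx": 0.015, "dy": -0.07, "dz": 0, "rx": 0, "ry": 0, "rz": 0, "jaw": -1},
  {"dx": 0.023, "dy": -0.095, "dz": 0, "rx": 0, "ry": 0, "rz": 0, "jaw": -1},
  {"dx": 0.029, "dy": -0.117, "dz": 0, "rx": 0, "ry": 0, "rz": 0, "jaw": -1},
])

```text
time: 13.9
eef_pos: [0.4286, -0.2026, 0.1178]
tcp_rot: [-0.0, -0.043, 0.999, 0.0]
ft_force: [-1.2, 2.6, 3.9]
opening: 0.0188
```

```bash
python3 -c "
from h import *
swing(.30)"
```

```text
p [ 0.4286 -0.2026  0.1178] r 0.1106 lever 0.147 F tan -2.4 rad 1.5 z 3.9 op 0.0188 t 13.9
[ 0.    -0.023 -0.001]
[ 0.004 -0.045 -0.001]
[ 0.007 -0.067 -0.001]
[ 0.009 -0.089 -0.001]
[ 0.01  -0.112 -0.001]
r [ 0.     -0.0001  0.0002]
```

Emit:
jog_arm([
  {"dx": 0.001, "dy": -0.023, "dz": 0, "rx": 0, "ry": 0, "rz": 0, "jaw": -1},
  {"dx": 0.004, "dy": -0.045, "dz": 0, "rx": 0, "ry": 0, "rz": 0, "jaw": -1},
  {"dx": 0.007, "dy": -0.067, "dz": 0, "rx": 0, "ry": 0, "rz": 0, "jaw": -1},
  {"dx": 0.009, "dy": -0.089, "dz": 0, "rx": 0, "ry": 0, "rz": 0, "jaw": -1},
  {"dx": 0.01, "dy": -0.112, "dz": 0, "rx": 0, "ry": 0, "rz": 0, "jaw": -1},
])

```text
time: 14.4
eef_pos: [0.4279, -0.2171, 0.1177]
tcp_rot: [-0.0, -0.044, 0.999, 0.003]
ft_force: [-2.3, 11.6, 10.3]
opening: 0.019
```

```bash
python3 -c "
from h import *
swing(.42)"
```

```text
p [ 0.4279 -0.2171  0.1177] r 0.1105 lever 0.279 F tan -11.6 rad 2.1 z 10.3 op 0.019 t 14.4
[-0.002 -0.021 -0.002]
[-0.002 -0.042 -0.002]
[-0.001 -0.062 -0.002]
[-0.002 -0.083 -0.003]
[-0.003 -0.104 -0.003]
r [ 0.0009 -0.0001  0.0004]
```

Emit:
jog_arm([
  {"dx": -0.002, "dy": -0.021, "dz": -0.002, "rx": 0.0005, "ry": 0, "rz": 0.0004, "jaw": -1},
  {"dx": -0.002, "dy": -0.042, "dz": -0.003, "rx": 0.0009, "ry": 0, "rz": 0.0004, "jaw": -1},
  {"dx": -0.001, "dy": -0.062, "dz": -0.003, "rx": 0.0009, "ry": 0, "rz": 0.0004, "jaw": -1},
  {"dx": -0.002, "dy": -0.083, "dz": -0.003, "rx": 0.0009, "ry": 0, "rz": 0.0004, "jaw": -1},
  {"dx": -0.003, "dy": -0.104, "dz": -0.003, "rx": 0.0009, "ry": 0, "rz": 0.0004, "jaw": -1},
])

```text
time: 14.9
eef_pos: [0.4291, -0.2312, 0.1177]
tcp_rot: [-0.001, -0.043, 0.999, 0.002]
ft_force: [-1.6, 6.1, 3.7]
opening: 0.0188
```

```bash
python3 -c "
from h import *
swing(.52)"
```

```text
p [ 0.4291 -0.2312  0.1177] r 0.1104 lever 0.407 F tan -6.2 rad 0.7 z 3.7 op 0.0188 t 14.9
[-0.004 -0.016 -0.002]
[-0.005 -0.033 -0.002]
[-0.007 -0.049 -0.002]
[-0.01  -0.066 -0.002]
[-0.012 -0.082 -0.002]
r [ 0.0006 -0.0002  0.0001]
```

Emit:
jog_arm([
  {"dx": -0.003, "dy": -0.016, "dz": -0.002, "rx": 0.0005, "ry": 0, "rz": 0, "jaw": -1},
  {"dx": -0.005, "dy": -0.033, "dz": -0.002, "rx": 0.0006, "ry": 0, "rz": 0, "jaw": -1},
  {"dx": -0.007, "dy": -0.049, "dz": -0.002, "rx": 0.0006, "ry": 0, "rz": 0, "jaw": -1},
  {"dx": -0.01, "dy": -0.066, "dz": -0.002, "rx": 0.0006, "ry": 0, "rz": 0, "jaw": -1},
  {"dx": -0.012, "dy": -0.082, "dz": -0.002, "rx": 0.0006, "ry": 0, "rz": 0, "jaw": -1},
])

```text
time: 15.4
eef_pos: [0.4314, -0.2423, 0.1177]
tcp_rot: [-0.001, -0.043, 0.999, 0.001]
ft_force: [-2.8, 8.5, 5.9]
opening: 0.0189
```

```bash
python3 -c "
from h import *
swing(.66)"
```

```text
p [ 0.4314 -0.2423  0.1177] r 0.1103 lever 0.51 F tan -8.9 rad 0.6 z 5.9 op 0.0189 t 15.4
[-0.006 -0.021 -0.002]
[-0.01  -0.043 -0.002]
[-0.015 -0.064 -0.002]
[-0.021 -0.086 -0.002]
[-0.027 -0.107 -0.002]
r [ 0.0004 -0.0002  0.0001]
```

Emit:
jog_arm([
  {"dx": -0.005, "dy": -0.021, "dz": -0.002, "rx": 0.0004, "ry": 0, "rz": 0, "jaw": -1},
  {"dx": -0.01, "dy": -0.043, "dz": -0.002, "rx": 0.0004, "ry": 0, "rz": 0, "jaw": -1},
  {"dx": -0.015, "dy": -0.064, "dz": -0.002, "rx": 0.0004, "ry": 0, "rz": 0, "jaw": -1},
  {"dx": -0.021, "dy": -0.086, "dz": -0.002, "rx": 0.0004, "ry": 0, "rz": 0, "jaw": -1},
  {"dx": -0.027, "dy": -0.107, "dz": -0.002, "rx": 0.0004, "ry": 0, "rz": 0, "jaw": -1},
])

```text
time: 15.9
eef_pos: [0.4359, -0.2558, 0.1177]
tcp_rot: [-0.001, -0.044, 0.999, 0.002]
ft_force: [-2.6, 8.8, 6.5]
opening: 0.0188
```

```bash
python3 -c "
from h import *
swing(.73)"
```

```text
p [ 0.4359 -0.2558  0.1177] r 0.1101 lever 0.639 F tan -9.2 rad -0.9 z 6.5 op 0.0188 t 15.9
[-0.005 -0.012 -0.002]
[-0.009 -0.025 -0.002]
[-0.013 -0.038 -0.002]
[-0.018 -0.05  -0.002]
[-0.023 -0.063 -0.002]
r [ 0.0008 -0.0004  0.0003]
```

Emit:
jog_arm([
  {"dx": -0.005, "dy": -0.012, "dz": -0.002, "rx": 0.0006, "ry": -0.0003, "rz": 0, "jaw": -1},
  {"dx": -0.009, "dy": -0.025, "dz": -0.002, "rx": 0.0008, "ry": -0.0003, "rz": 0, "jaw": -1},
  {"dx": -0.013, "dy": -0.038, "dz": -0.002, "rx": 0.0008, "ry": -0.0003, "rz": 0, "jaw": -1},
  {"dx": -0.018, "dy": -0.05, "dz": -0.002, "rx": 0.0008, "ry": -0.0003, "rz": 0, "jaw": -1},
  {"dx": -0.023, "dy": -0.063, "dz": -0.002, "rx": 0.0008, "ry": -0.0003, "rz": 0, "jaw": -1},
])

```text
time: 16.4
eef_pos: [0.4402, -0.2648, 0.1179]
tcp_rot: [-0.0, -0.044, 0.999, 0.0]
ft_force: [0.1, 3.7, 1.1]
opening: 0.0184
```

```bash
python3 -c "
from h import *
swing(.83)"
```

```text
p [ 0.4402 -0.2648  0.1179] r 0.1099 lever 0.73 F tan -3.3 rad -1.8 z 1.1 op 0.0184 t 16.4
[-0.005 -0.014 -0.001]
[-0.011 -0.027 -0.001]
[-0.017 -0.041 -0.001]
[-0.023 -0.054 -0.001]
[-0.03  -0.067 -0.001]
r [ 0.0001 -0.0001  0.0003]
```

Emit:
jog_arm([
  {"dx": -0.005, "dy": -0.014, "dz": -0.001, "rx": 0, "ry": 0, "rz": 0.0002, "jaw": -1},
  {"dx": -0.011, "dy": -0.027, "dz": -0.001, "rx": 0, "ry": 0, "rz": 0.0002, "jaw": -1},
  {"dx": -0.017, "dy": -0.041, "dz": -0.001, "rx": 0, "ry": 0, "rz": 0.0002, "jaw": -1},
  {"dx": -0.023, "dy": -0.054, "dz": -0.001, "rx": 0, "ry": 0, "rz": 0.0002, "jaw": -1},
  {"dx": -0.03, "dy": -0.067, "dz": -0.001, "rx": 0, "ry": 0, "rz": 0.0002, "jaw": -1},
])

```text
time: 16.9
eef_pos: [0.4446, -0.273, 0.1177]
tcp_rot: [-0.001, -0.043, 0.999, 0.002]
ft_force: [-3.8, 9.0, 5.7]
opening: 0.0189
```

```bash
python3 -c "
from h import *
swing(.95)"
```

```text
p [ 0.4446 -0.273   0.1177] r 0.11 lever 0.814 F tan -9.6 rad -1.5 z 5.7 op 0.0189 t 16.9
[-0.009 -0.018 -0.002]
[-0.019 -0.035 -0.002]
[-0.029 -0.052 -0.002]
[-0.039 -0.069 -0.002]
[-0.05  -0.086 -0.002]
r [ 0.0006 -0.0004  0.0001]
```

Emit:
jog_arm([
  {"dx": -0.009, "dy": -0.018, "dz": -0.002, "rx": 0.0004, "ry": -0.0003, "rz": 0, "jaw": -1},
  {"dx": -0.019, "dy": -0.035, "dz": -0.002, "rx": 0.0006, "ry": -0.0004, "rz": 0, "jaw": -1},
  {"dx": -0.029, "dy": -0.052, "dz": -0.002, "rx": 0.0006, "ry": -0.0004, "rz": 0, "jaw": -1},
  {"dx": -0.039, "dy": -0.069, "dz": -0.002, "rx": 0.0006, "ry": -0.0004, "rz": 0, "jaw": -1},
  {"dx": -0.05, "dy": -0.086, "dz": -0.002, "rx": 0.0006, "ry": -0.0004, "rz": 0, "jaw": -1},
])

```text
time: 17.4
eef_pos: [0.4518, -0.2831, 0.1177]
tcp_rot: [-0.001, -0.043, 0.999, 0.002]
ft_force: [-4.2, 9.0, 7.2]
opening: 0.0187
```

```bash
python3 -c "
from h import *
swing(1.03)"
```

```text
p [ 0.4518 -0.2831  0.1177] r 0.1099 lever 0.928 F tan -9.7 rad -2.2 z 7.2 op 0.0187 t 17.4
[-0.008 -0.013 -0.002]
[-0.016 -0.025 -0.002]
[-0.025 -0.037 -0.002]
[-0.034 -0.049 -0.002]
[-0.044 -0.061 -0.002]
r [ 0.0007 -0.0003  0.0002]
```

Emit:
jog_arm([
  {"dx": -0.008, "dy": -0.013, "dz": -0.002, "rx": 0.0005, "ry": -0.0003, "rz": 0, "jaw": -1},
  {"dx": -0.016, "dy": -0.025, "dz": -0.002, "rx": 0.0007, "ry": -0.0003, "rz": 0, "jaw": -1},
  {"dx": -0.025, "dy": -0.037, "dz": -0.002, "rx": 0.0007, "ry": -0.0003, "rz": 0, "jaw": -1},
  {"dx": -0.034, "dy": -0.049, "dz": -0.002, "rx": 0.0007, "ry": -0.0003, "rz": 0, "jaw": -1},
  {"dx": -0.044, "dy": -0.061, "dz": -0.002, "rx": 0.0007, "ry": -0.0003, "rz": 0, "jaw": -1},
])

```text
time: 17.9
eef_pos: [0.4589, -0.291, 0.1178]
tcp_rot: [-0.0, -0.044, 0.999, 0.001]
ft_force: [2.9, 4.4, 0.9]
opening: 0.0186
```

```bash
python3 -c "
from h import *
swing(1.13)"
```

```text
p [ 0.4589 -0.291   0.1178] r 0.1097 lever 1.024 F tan -1.2 rad -5.1 z 0.9 op 0.0186 t 17.9
[-0.008 -0.014 -0.001]
[-0.018 -0.025 -0.001]
[-0.028 -0.037 -0.001]
[-0.039 -0.049 -0.001]
[-0.05  -0.06  -0.001]
r [ 0.0003 -0.0001  0.0003]
```

Third let-go felt. I go on to 1.13 so the pawl drops, then stand still.

Emit:
jog_arm([
  {"dx": -0.008, "dy": -0.014, "dz": -0.001, "rx": 0, "ry": 0, "rz": 0, "jaw": -1},
  {"dx": -0.018, "dy": -0.025, "dz": -0.001, "rx": 0, "ry": 0, "rz": 0, "jaw": -1},
  {"dx": -0.028, "dy": -0.037, "dz": -0.001, "rx": 0, "ry": 0, "rz": 0, "jaw": -1},
  {"dx": -0.039, "dy": -0.049, "dz": -0.001, "rx": 0, "ry": 0, "rz": 0, "jaw": -1},
  {"dx": -0.05, "dy": -0.06, "dz": -0.001, "rx": 0, "ry": 0, "rz": 0, "jaw": -1},
])

```text
time: 18.4
eef_pos: [0.466, -0.2979, 0.1177]
tcp_rot: [-0.002, -0.044, 0.999, 0.002]
ft_force: [-4.6, 8.1, 7.7]
opening: 0.0189
```

```bash
python3 -c "
from h import *
swing(1.13)"
```

```text
p [ 0.466  -0.2979  0.1177] r 0.1097 lever 1.114 F tan -8.8 rad -3.0 z 7.7 op 0.0189 t 18.4
[-0.    -0.003 -0.002]
[-0.002 -0.005 -0.002]
[-0.003 -0.006 -0.002]
[-0.005 -0.008 -0.002]
[-0.006 -0.01  -0.002]
r [ 0.0008 -0.0005  0.0004]
```

Emit:
jog_arm([
  {"dx": 0, "dy": 0, "dz": 0, "rx": 0, "ry": 0, "rz": 0, "jaw": -1},
  {"dx": 0, "dy": 0, "dz": 0, "rx": 0, "ry": 0, "rz": 0, "jaw": -1},
  {"dx": 0, "dy": 0, "dz": 0, "rx": 0, "ry": 0, "rz": 0, "jaw": -1},
  {"dx": 0, "dy": 0, "dz": 0, "rx": 0, "ry": 0, "rz": 0, "jaw": -1},
  {"dx": 0, "dy": 0, "dz": 0, "rx": 0, "ry": 0, "rz": 0, "jaw": -1},
])

```text
time: 18.9
eef_pos: [0.4658, -0.2977, 0.1178]
tcp_rot: [-0.002, -0.044, 0.999, 0.003]
ft_force: [-1.6, 4.6, 3.8]
opening: 0.0189
```

```bash
python3 - <<'E'
from h import *
swing(1.13,1)
for n in('top','side'):
    g=grab(n); save(g,n+'5.png',(240,150,420,290) if n=='top' else (190,130,390,290),4); W=cloud(g)
    p=W.reshape(-1,3); f=g['frame'].reshape(-1,3).astype(int)
    m=(p[:,2]>.155)&(p[:,2]<.18)&(f.min(1)>60)&(np.hypot(p[:,0]-.543,p[:,1]+.0345)<.08)
    print(n,'handle z',np.median(p[m][:,2]),cv2.minAreaRect(p[m][:,:2].astype(np.float32)))
swing(1.13,1)
E
```

```text
p [ 0.4658 -0.2977  0.1178] r 0.1097 lever 1.112 F tan -4.3 rad -2.4 z 3.8 op 0.0189 t 18.9
[-0.008 -0.011 -0.002]
r [ 0.0009 -0.0005  0.0004]
top handle z 0.17534250694759868 ((0.5443183779716492, -0.03631320595741272), (0.11044449359178543, 0.014103996567428112), 4.818762302398682)
side handle z 0.17363833007666618 ((0.5420354008674622, -0.03520936518907547), (0.11151594668626785, 0.019105225801467896), 5.366023063659668)
p [ 0.4658 -0.2977  0.1178] r 0.1096 lever 1.112 F tan -4.2 rad -3.3 z 3.4 op 0.0187 t 19.0
[-0.008 -0.011 -0.002]
r [ 0.0009 -0.0005  0.0004]
```

View pics/side5.png

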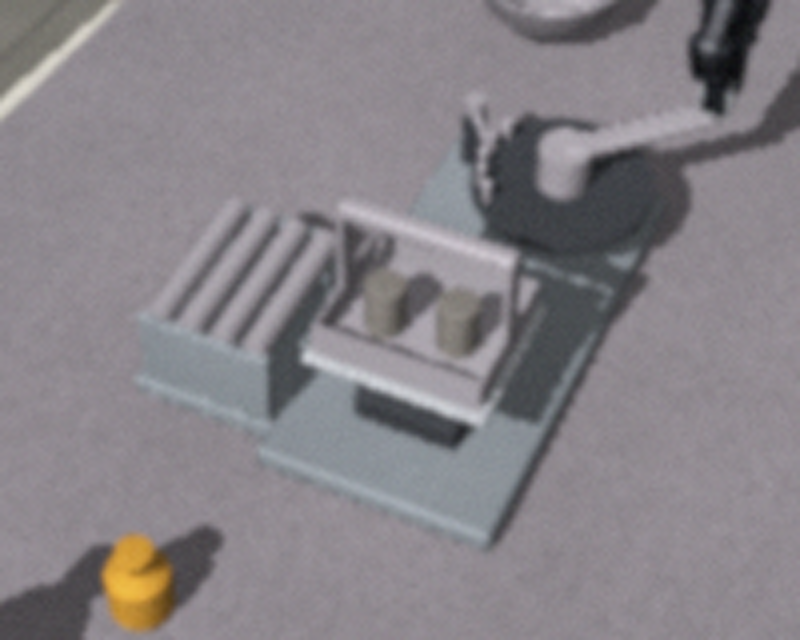

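The side crop shows both cores standing at (385,302) and (457,322), the tray square on the raised platform and about level with the rollers, and the weight untouched at (138,580). As a cross-check on the lever angle, I fit the circle through the recorded TCP points.

```bash
python3 - <<'E'
from h import *
from scipy.optimize import least_squares
P=np.array([[.4319,-.1851],[.4286,-.2026],[.4279,-.2171],[.4291,-.2312],[.4314,-.2423],[.4359,-.2558],[.4402,-.2648],[.4446,-.273],[.4518,-.2831],[.4589,-.291],[.466,-.2979],[.4658,-.2977]])
s=least_squares(lambda c:np.hypot(*(P-c).T)-.11,[.538,-.215]); print(s.x,np.abs(s.fun).max())
v=P-s.x; print(((np.arctan2(v[:,1],v[:,0])-(np.pi+YAW-.35)+np.pi)%(2*np.pi)-np.pi).round(3))
W=cloud(grab('top')); i=cloud(grab('top')).reshape(-1,3)
swing(1.13,1)
E
```

```text
[ 0.53789036 -0.21457972] 0.0001570074722654219
[-0.007  0.155  0.287  0.416  0.519  0.649  0.739  0.824  0.937  1.033
  1.123  1.121]
p [ 0.4658 -0.2977  0.1178] r 0.1096 lever 1.111 F tan -5.0 rad -4.0 z 2.9 op 0.019 t 19.1
[-0.008 -0.011 -0.002]
r [ 0.0009 -0.0005  0.0004]
```

```bash
python3 -c "
from h import *
print(close_job()); swing(1.13,1)"
```

```text
the job is handed in; nothing more can be done
None
the job is handed in; nothing more can be done
```

The job is done and handed in at about 19 s of the 72 s allowed. The tray is on the lift and the lever is three clicks on, with the gripper still holding the grip.

- **Tray:** I carried it by its bridge handle, set it down square on the platform and let go. It sat within about 1 mm of the platform's centre as measured, with both at a yaw of 4.9°. After the swing both cores were still standing.
- **Lever:** I felt the resistance build up and let go three times, at about 0.29–0.41, 0.65–0.74 and 0.94–1.03 rad. I stopped at about 1.12 rad from a circle fit through the recorded positions (1.11 from the camera estimate). The tray had risen about 33 mm, which agrees with 1.1 rad.
- **Bystanders:** I went nowhere near the bottle, the bowl, the weight or the blue tray. The last side view shows the weight in place, but the bottle and the blue tray are outside it and only the bowl's edge is in it, so I did not check those three afterwards.

**Small disagreements:**
- At the end the lever still pushed back with about 4–5 N while standing still, not the 0.5 N expected between teeth. It may be resting at the foot of the fourth tooth's climb, or some of the push may be left in the arm. The angle is still well short of the fourth let-go at about 1.29 rad.
- My starting angle read about -0.01 rad, just below the stated 0 to 0.15. The true lever angle may therefore be 0.01–0.03 rad higher, still within the 1.1 to 1.2 band.

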